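Start a reading on the loaded colorimeter

TASK

Two colorimeters stand on the bench, and one of them has a yellow-capped vial in its sample well. On that one press down the raised end of the red rocker to switch it on, then push the blue zero key fully in (it stays in), then press the green read key fully down and finish while still holding it down. Leave the other colorimeter untouched, do not lift or shift the vial, and disturb nothing else on the bench.

Things in the scene. Friction and masses are not known exactly. Their poses are not given: they have to be found in the camera images.
- inst_a: Light grey benchtop colorimeter, fixed, 210 (x) by 200 (y) mm, with the yellow-capped vial. Origin: centre of its underside. Its -x side, towards the robot, turned up to 0.25 rad, has the flat panel, top 75 mm up, x -105 to -15. Rear block x +15 to +105, 120 mm high, fixed dial to 136 mm. Rocker, blue and green key stand in a row along y at x = -58, at y = -62, 0, 62 mm, in random order.
- inst_b: The other colorimeter, same model, size and axes as inst_a, with an empty round well (26 mm wide, black collar) in its rear block; it has a red rocker and a blue and a green key of its own, of the same heights. Origin: centre of its underside. To be left alone.
- vial: Glass sample vial, 24 mm in diameter, 58 mm tall, with a yellow cap 28 mm in diameter; it stands in the well of inst_a and its cap's top is 143 mm above the table. Origin: centre of its underside. Loose; must stay in place.
- rocker (a joint): Red rocker of inst_a: flat paddle 50 mm (along inst_a's x) by 26 by 6 mm, pivoting at mid-length 11 mm above the panel. 0 to 0.06 rad at the start: off, the end towards the robot raised; 0.48 rad: fully on, that end down. Friction holds it where it is left (0.035 N m, about 2 N at the end).
- rocker_on (a point): Point on the top face of the rocker's raised, robot-side end (white mark), 18 mm from the pivot; about 18 mm above the panel (93 mm above the table) when off, about 9 to 10 mm above the panel when fully on. Moves and tips with the rocker; take the direction of the panel from inst_a.
- zero_key (a joint): Travel of the blue round zero key of inst_a: 0 out, 0.006 m fully in. No spring: friction of 2.5 N, it stays in where it is pushed.
- zero_top (a point): Centre of the top of the blue zero key (28 mm in diameter), 14 mm above the panel (89 mm above the table) when out, 8 mm above it when fully in; its black bezel, 38 mm in diameter, is 4 mm high.
- read_key (a joint): Travel of the green round read key of inst_a: 0 up, 0.006 m fully down. Spring return: 1.5 N to start, 5.1 N when fully down.
- read_top (a point): Centre of the top of the green read key (28 mm in diameter), 14 mm above the panel (89 mm above the table) when up, 8 mm above it when fully down; its black bezel, 38 mm in diameter, is 4 mm high.
- read_base: Black bezel of the green read key on inst_a's panel, which carries the key. Origin: centre of its underside, on the panel.
- spare_vial: Loose spare vial with a white cap, 28 mm in diameter, 58 mm tall. Origin: centre of its underside. Bystander.
- beaker: Loose glass beaker, 60 mm in diameter, 75 mm tall. Origin: centre of its underside. Bystander.
- reagent: Loose amber bottle with a blue cap, 64 mm in diameter, 130 mm tall. Origin: centre of its underside. Bystander.
- rinse: Loose white bottle with a red cap, 66 mm in diameter, 150 mm tall. Origin: centre of its underside. Bystander.
- tip_box: Loose blue box, 85 by 120 by 60 mm. Origin: centre of its underside. Bystander.
- marker: Loose black marker lying flat, 130 by 16 by 16 mm. Origin: centre of its underside. Bystander.
- mortar: Loose white ceramic bowl, 90 mm in diameter, 50 mm tall. Origin: centre of its underside. Bystander.

How it is judged:
By the outcome, as a careful person would: the job done as asked, in the order asked, and still so for the second after the job is handed in, while the arm keeps its last pose, push and grip.
It also fails if it takes over 35 s, if anything falls off the work surface, if the arm or the gripper's body presses on something with over 40 N, if the wrist force passes 120 N, or if a joint passes its speed limit or range.

ROBOT

A 6-joint arm with a two-finger parallel gripper is mounted at the origin on the work surface. World frame = base frame: x ahead of the robot, y to its left, z up, the work surface at z = 0. Lengths are in m, angles in rad, forces in N, time in s.
With the tool pointing down it reaches from about 0.3 to 0.75 m from the base axis. Payload 8.5 kg.
Tool frame: the origin (TCP) lies on the centre line of the jaws, within the pads' length; the fingertips stand 19 mm ahead of it and the grasp point (between the pads) is the TCP; z points along the fingers, y is the line along which they close (so a half turn about z gives the same grasp; the last joint's range is limited). The gripper opens to 85 mm and grips with 20 to 120 N. Pads are 22 mm wide; open, the fingers measure 114 mm over their backs; the gripper's body (76 mm by 85 mm) begins 54 mm behind the grasp point. The pads swing forward as they close: fully open they stand 13 mm farther back than shut.
Start: joints at [-1.427, 0.381, 1.297, -0, 1.464, -0.215], TCP at [0.193, -0.515, 0.25] pointing down, gripper open.
Joint ranges: [-3.11, 3.11], [-0.89, 2.33], [0.22, 2.48], [-1.42, 4.56], [0.17, 2.85], [-2.88, 2.88]. Speed limits (rad/s): [2.39, 2.39, 3.14, 3.14, 3.14, 3.14].

INTERFACE

Orientations are given as a unit quaternion [x, y, z, w].
In Python, from plant import ctrl gives the robot as it stands. The module is installed in compiled form; this text tells all that it offers.
- The arm moves only by the tool step_arm, never from a script. Its argument "deltas" is a list of rows, each a list of 3 entries, a list of its own where there are three numbers: the shift along the tool's x, y, z in cm, then the turn, a rotation vector about the tool's x, y, z in rad, then the finger opening in cm, from 0 to 8.54. In form: [[[tx, ty, tz], [wx, wy, wz], grip], ...]. A call has exactly 10 rows; each row shifts and turns the commanded pose from where the row before left it, along the tool's axes as they then stand; what a row does not reach is not made up. A row lasts 1/12 s, in which the tool goes at most 41.7 mm and 7.16 degrees, less where a joint would pass 70% of its speed; a pose out of reach is approached as far as the arm can. A call with a gripper value outside its range is refused whole. The fingers move at their own pace and stop on an object; "force" is the grip in N (left out, the last holds). Time passes only in rows, so rows that do not move let the fingers close, or fill a call up. It gives the time, the measured TCP pose, the force, the opening and the grip force at its end, in the units of the state.
- ctrl.observe(): the state, without advancing time (a new reading comes with each control period).
- ctrl.grab_frame(name): name is "scene" or "top"; returns the picture (420x560x3 uint8, red, green, blue); there is no depth.
- ctrl.camera_info(name): a dict with "fx", "fy", "cx", "cy" (pixels), "xyz" and "attitude" of the camera in the world. Camera axes: x right, y up, looking along -z (the intrinsics and any distortion apply to the point x, -y, -z); pixel columns grow to the right and rows downward; lengths in m; the calibration is good to about 2 mm. A picture is of the moment at which its call begins. camera_info takes no time and is no camera call.
- ctrl.close_job(): hands the job in; it is judged then, once.
The state is a dict: "time_s": time; "joint_positions": joint angles; "dq": joint speeds; "tau": joint torques, N m; "tcp_pos": TCP position; "tool_rot": TCP orientation; "force": force on the tool from outside, world axes, zero at the start; "ft_torque": the same for the moment, N m; "finger_gap": finger opening in m; "grip_force": force on a finger pad.
Only numpy, scipy, OpenCV 4.12 (cv2) and the standard library are available. Lean on these libraries where they do the work, as an engineer would, in place of code of your own. Each camera call takes 0.05 s, during which the arm holds its last target. There are 200 camera calls.

## Working session

There is one attempt and no reset: what is moved stays moved. The work goes in short steps, Python scripts to look and compute and a tool call to move; the robot and the scene stay as the last step left them, time stands still between calls to the robot, and variables do not carry over. Pictures are saved under pics/ and viewed, at most 10 in all, crops included, and the job is handed in when it is done.

Besides the shell and the picture viewer there is one more tool, called by a JSON object that holds its "api" and its "payload". step_arm: Moves the arm, as the interface text tells. Its arguments: {"type":"object","properties":{"deltas":{"type":"array"},"force":{"type":"number"}},"required":["deltas"]}

```bash
mkdir -p pics; python3 - <<'E'
from plant import ctrl
import cv2
for n in("scene","top"):
    cv2.imwrite(f"pics/{n}0.png",ctrl.grab_frame(n)[:,:,::-1]); print(n,ctrl.camera_info(n))
print(ctrl.observe())
E
```

```text
scene {'fx': 466.10605906883336, 'fy': 466.10605906883336, 'cx': 280.38850516030305, 'cy': 205.1987636812692, 'xyz': array([1.24587658, 0.30793491, 0.84421345]), 'attitude': array([0.18672471, 0.34046853, 0.80566189, 0.4473522 ])}
top {'fx': 475.2357661473549, 'fy': 475.2357661473549, 'cx': 285.20231242595617, 'cy': 207.93766807935128, 'xyz': array([ 0.44842411, -0.10882048,  1.34612395]), 'attitude': array([-0.03608779,  0.03007891,  0.70905108, -0.70359043])}
{'time_s': 0.1, 'joint_positions': array([-1.42731071e+00,  3.81175120e-01,  1.29815109e+00, -1.88781805e-05,
        1.46358798e+00, -2.15286453e-01]), 'dq': array([-1.16043387e-04, -1.01973848e-03, -1.67570631e-03,  5.41967241e-05,
        3.73275038e-04, -3.70701192e-04]), 'tau': array([ 4.06057676e-03, -4.49218833e+01, -2.31655061e+01, -1.46624616e-04,
        3.73087460e-03, -2.16726886e-05]), 'tcp_pos': array([ 0.19308598, -0.51475128,  0.24975995]), 'tool_rot': array([ 9.83953029e-01,  1.78426456e-01,  1.43386990e-05, -6.60682638e-04]), 'force': array([ 0.08619042,  0.32988441, -0.32320248]), 'ft_torque': array([-0.04373299,  0.04544405, -0.00196108]), 'grip_force': 0.0, 'finger_gap': 0.08541249561951482}
```

View pics/top0.png

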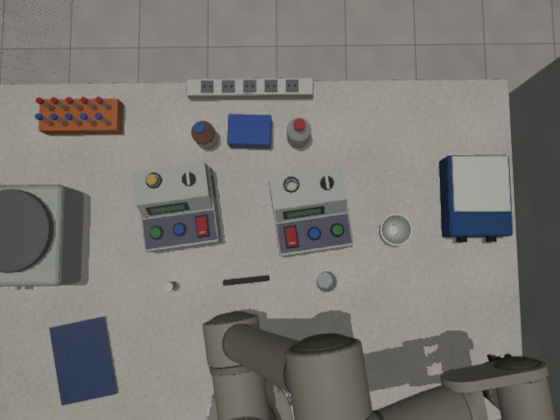

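View pics/scene0.png

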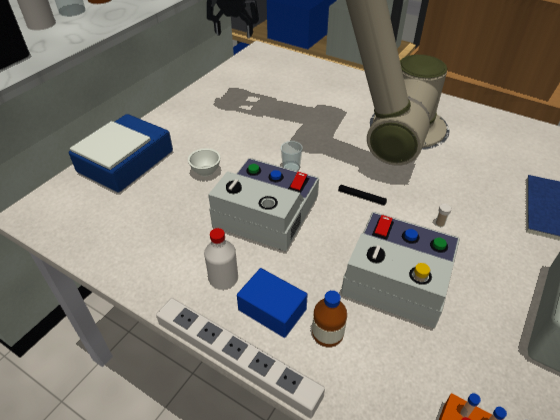

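The top view shows inst_a on the left: yellow cap (153,180), green key (156,233), blue key (179,229), red rocker (202,225). In the scene view these are yellow (423,270), green (440,244), blue (411,235) and red (383,226).

```bash
cat > h.py <<'E'
from plant import ctrl
import cv2, numpy as np
from scipy.spatial.transform import Rotation as R
def ray(n,u,v):
    c=ctrl.camera_info(n); d=R.from_quat(c["attitude"]).apply([(u-c["cx"])/c["fx"],-(v-c["cy"])/c["fy"],-1]); return c["xyz"],d
def at(n,u,v,z):
    o,d=ray(n,u,v); return o+d*(z-o[2])/d[2]
def blob(n,im,col,u,v,r=16):
    h=cv2.cvtColor(im,cv2.COLOR_RGB2HSV).astype(int); H,S,V=h[...,0],h[...,1],h[...,2]
    lo,hi={"r":(-8,8),"g":(45,85),"b":(100,118),"y":(18,35)}[col]
    H=np.where(H>170,H-180,H)
    m=((H>=lo)&(H<=hi)&(S>(140 if col!="g" else 110))&(V>50)).astype(np.uint8)
    w=np.zeros_like(m); w[v-r:v+r,u-r:u+r]=1; m*=w
    k,l,s,c=cv2.connectedComponentsWithStats(m); i=1+np.argmax(s[1:,4]); return c[i],s[i]
E
python3 - <<'E'
from h import *
S={"top":dict(y=(153,180),g=(156,233),b=(179,229),r=(202,225)),"scene":dict(y=(423,270),g=(440,244),b=(411,235),r=(383,226))}
z=dict(y=.143,g=.088,b=.088,r=.086)
for n in S:
    im=ctrl.grab_frame(n)
    for k,(u,v) in S[n].items():
        c,s=blob(n,im,k,u,v); print(n,k,c.round(1),s,at(n,*c,z[k]).round(4))
a=[cv2.resize(ctrl.grab_frame("top")[155:255,130:225],None,fx=6,fy=6,interpolation=2)[:,:,::-1]]
cv2.imwrite("pics/c1.png",a[0])
b=cv2.resize(ctrl.grab_frame("scene")[205:295,345:465],None,fx=6,fy=6,interpolation=2)[:,:,::-1]; cv2.imwrite("pics/c2.png",b)
E
```

```text
top y [150.9 178.9] [147 175   9   9  65] [0.639  0.2448 0.143 ]
top g [151. 234.] [151 234   1   1   1] [0.5001 0.2579 0.088 ]
top b [178.2 228.8] [174 225   9   9  64] [0.5132 0.1859 0.088 ]
top r [201.5 224.7] [197 217  10  18 141] [0.524  0.1244 0.086 ]
scene y [421.8 270.1] [414 263  16  15 193] [0.646  0.2437 0.143 ]
scene g [439.7 242.9] [434 237  13  13 126] [0.5085 0.2461 0.088 ]
scene b [410.9 234.4] [405 229  13  12 131] [0.5178 0.1849 0.088 ]
scene r [382.9 225.8] [375 215  17  22 236] [0.524  0.1225 0.086 ]
```

View pics/c1.png

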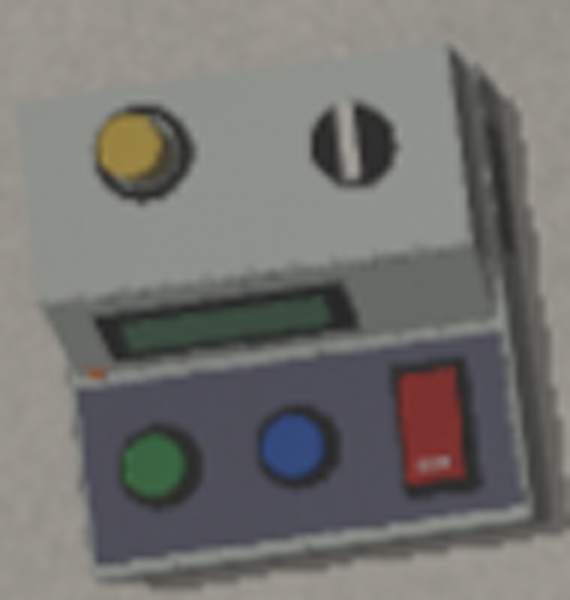

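View pics/c2.png

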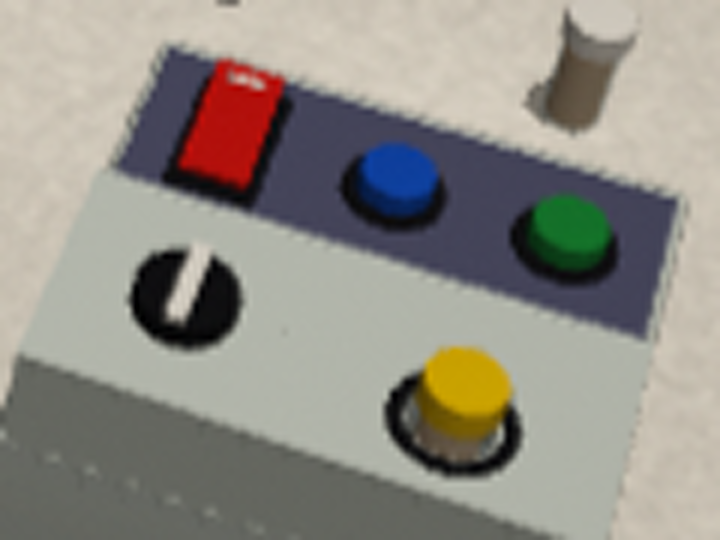

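Both crops agree: green, blue, rocker run from +y to -y, and the rocker's white mark is at its robot-side end. In the top view the key faces' centres are green (155.3,232.0) and blue (178.2,229.0), in the scene view green (439.8,241.5) and blue (411.2,232.8).

```bash
cat >> h.py <<'E'
P=dict(g=((155.3,232.),(439.8,241.5)),b=((178.2,229.),(411.2,232.8)))
pts={k:(at("top",*v[0],.089)+at("scene",*v[1],.089))/2 for k,v in P.items()}
pts["r"]=np.array([.5240,.1235,.089])
d=pts["g"]-pts["r"]; yaw=np.arctan2(-d[0],d[1])
c=(pts["g"]+pts["b"]+pts["r"])/3
X=np.array([np.cos(yaw),np.sin(yaw),0]);Y=np.array([-X[1],X[0],0])
T=dict(r=c-.062*Y-.025*X,b=c,g=c+.062*Y)
def plan(k,ztip,tip=.019):
    s=ctrl.observe(); q=R.from_quat(s["tool_rot"]); t=T[k].copy(); t[2]=ztip+tip
    qd=R.from_matrix(np.c_[X,-Y,[0,0,-1]])
    print(k,"t",round(s["time_s"],2),"pos",s["tcp_pos"].round(4),"tgt",t.round(4),"dcm tool",(q.inv().apply(t-s["tcp_pos"])*100).round(2),"turn",(q.inv()*qd).as_rotvec().round(3),"F",s["force"].round(1),"gap",round(s["finger_gap"],4))
E
python3 - <<'E'
from h import *
for k,v in P.items(): print(k,at("top",*v[0],.089),at("scene",*v[1],.089))
print(pts,yaw,d[:2],np.hypot(*d[:2])); print(c+.058*X)
print(T); 
for k in T: plan(k,.23)
E
```

```text
g [0.50523138 0.24626226 0.089     ] [0.50558094 0.24508073 0.089     ]
b [0.51271523 0.1855458  0.089     ] [0.51384806 0.18397076 0.089     ]
{'g': array([0.50540616, 0.24567149, 0.089     ]), 'b': array([0.51328165, 0.18475828, 0.089     ]), 'r': array([0.524 , 0.1235, 0.089 ])} 0.15103554336284528 [-0.01859384  0.12217149] 0.12357833465058733
[0.57156899 0.19337005 0.089     ]
{'r': array([0.49884252, 0.11958753, 0.089     ]), 'b': array([0.51422927, 0.18464326, 0.089     ]), 'g': array([0.50490063, 0.24593744, 0.089     ])}
r t 0.3 pos [ 0.1931 -0.5149  0.2501] tgt [0.4988 0.1196 0.249 ] dcm tool [ 50.9  -48.67   0.14] turn [-0.    -0.     0.208] F [-0.1  0.4 -0. ] gap 0.0857
b t 0.3 pos [ 0.1931 -0.5149  0.2501] tgt [0.5142 0.1846 0.249 ] dcm tool [ 54.63 -54.22   0.15] turn [-0.    -0.     0.208] F [-0.1  0.4 -0. ] gap 0.0857
g t 0.3 pos [ 0.1931 -0.5149  0.2501] tgt [0.5049 0.2459 0.249 ] dcm tool [ 55.91 -60.29   0.15] turn [-0.    -0.     0.208] F [-0.1  0.4 -0. ] gap 0.0857
```

{"api": "step_arm", "payload": {"deltas": [[[1.5, -1.4, 0], [0, 0, 0], 0], [[2.6, -2.5, 0], [0, 0, 0], 0], [[2.6, -2.5, 0], [0, 0, 0], 0], [[2.6, -2.5, 0], [0, 0, 0], 0], [[2.6, -2.5, 0], [0, 0, 0], 0], [[2.6, -2.5, 0], [0, 0, 0], 0], [[2.6, -2.5, 0], [0, 0, 0], 0], [[2.6, -2.5, 0], [0, 0, 0], 0], [[2.6, -2.5, 0], [0, 0, 0], 0], [[2.6, -2.5, 0], [0, 0, 0], 0]], "force": 40}}

```text
time_s: 1.13
tcp_pos: [0.3427, -0.2021, 0.2505]
tool_rot: [0.984, 0.178, 0.0, 0.0]
force: [0.8, -0.7, -0.6]
finger_gap: 0.0002
grip_force: 0.0
```

{"api": "step_arm", "payload": {"deltas": [[[2.6, -2.5, 0], [0, 0, 0], 0], [[2.6, -2.5, 0], [0, 0, 0], 0], [[2.6, -2.5, 0], [0, 0, 0], 0], [[2.6, -2.5, 0], [0, 0, 0], 0], [[2.6, -2.5, 0], [0, 0, 0], 0], [[2.6, -2.5, 0], [0, 0, 0], 0], [[2.6, -2.5, 0], [0, 0, 0], 0], [[1.0, -1.0, 0], [0, 0, 0.1], 0], [[0, 0, 0], [0, 0, 0.1], 0], [[0, 0, 0], [0, 0, 0], 0]]}}

```text
time_s: 1.97
tcp_pos: [0.4573, 0.0378, 0.2502]
tool_rot: [0.997, 0.079, -0.0, -0.0]
force: [0.5, -0.4, -0.2]
finger_gap: 0.0001
grip_force: 0.0
```

```bash
python3 -c "
from h import *
plan('r',.105)"
```

```text
r t 1.97 pos [0.4573 0.0378 0.2502] tgt [0.4988 0.1196 0.124 ] dcm tool [ 5.39 -7.42 12.61] turn [-0.     0.     0.006] F [ 0.5 -0.4 -0.2] gap 0.0001
```

{"api": "step_arm", "payload": {"deltas": [[[1.8, -2.5, 0], [0, 0, 0], 0], [[1.8, -2.5, 0], [0, 0, 0], 0], [[1.8, -2.4, 0], [0, 0, 0], 0], [[0, 0, 2.5], [0, 0, 0], 0], [[0, 0, 3], [0, 0, 0], 0], [[0, 0, 3], [0, 0, 0], 0], [[0, 0, 2], [0, 0, 0], 0], [[0, 0, 1], [0, 0, 0], 0], [[0, 0, 0], [0, 0, 0], 0], [[0, 0, 0], [0, 0, 0], 0]]}}

```text
time_s: 2.8
tcp_pos: [0.4989, 0.118, 0.1355]
tool_rot: [0.997, 0.08, -0.0, -0.0]
force: [-0.2, 0.3, 0.4]
finger_gap: 0.0
grip_force: 0.0
```

```bash
python3 - <<'E'
from h import *
plan('r',.0855)
a=cv2.resize(ctrl.grab_frame("scene")[170:290,345:465],None,fx=5,fy=5,interpolation=2)[:,:,::-1]; cv2.imwrite("pics/s3.png",a)
E
```

```text
r t 2.8 pos [0.4989 0.118  0.1355] tgt [0.4988 0.1196 0.1045] dcm tool [ 0.02 -0.16  3.1 ] turn [-0.     0.     0.009] F [-0.2  0.3  0.4] gap 0.0
```

View pics/s3.png

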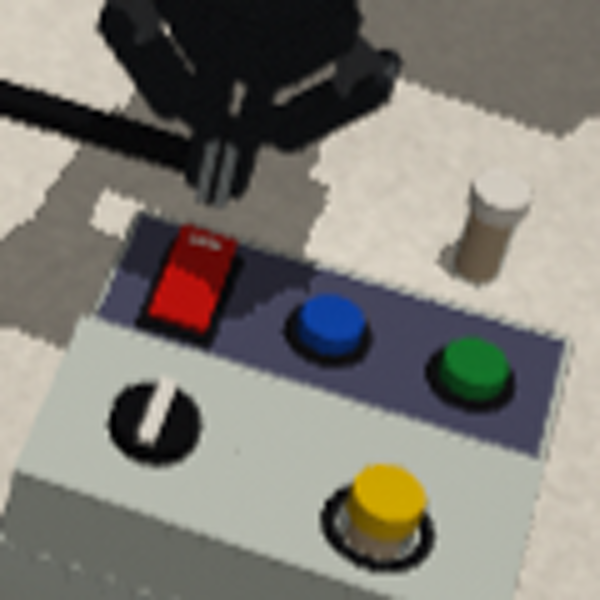

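The closed fingertips, at about (212,200) in the crop, hover above the rocker's white-marked end, as intended. Descending.

{"api": "step_arm", "payload": {"deltas": [[[0, -0.16, 1.0], [0, 0, 0], 0], [[0, 0, 0.7], [0, 0, 0], 0], [[0, 0, 0.2], [0, 0, 0], 0], [[0, 0, 0.2], [0, 0, 0], 0], [[0, 0, 0.2], [0, 0, 0], 0], [[0, 0, 0.2], [0, 0, 0], 0], [[0, 0, 0.1], [0, 0, 0], 0], [[0, 0, 0.1], [0, 0, 0], 0], [[0, 0, 0], [0, 0, 0], 0], [[0, 0, 0], [0, 0, 0], 0]]}}

```text
time_s: 3.68
tcp_pos: [0.4987, 0.1201, 0.1083]
tool_rot: [0.997, 0.079, 0.0, -0.0]
force: [0.0, -0.9, 0.2]
finger_gap: -0.0001
grip_force: 0.0
```

{"api": "step_arm", "payload": {"deltas": [[[0, 0, 0.1], [0, 0, 0], 0], [[0, 0, 0.1], [0, 0, 0], 0], [[0, 0, 0.1], [0, 0, 0], 0], [[0, 0, 0], [0, 0, 0], 0], [[0, 0, 0], [0, 0, 0], 0], [[0, 0, 0], [0, 0, 0], 0], [[0, 0, 0], [0, 0, 0], 0], [[0, 0, 0], [0, 0, 0], 0], [[0, 0, 0], [0, 0, 0], 0], [[0, 0, 0], [0, 0, 0], 0]]}}

```text
time_s: 4.52
tcp_pos: [0.4986, 0.1201, 0.1053]
tool_rot: [0.997, 0.079, 0.0, -0.0]
force: [-0.5, 0.1, 0.5]
finger_gap: 0.0
grip_force: 0.1
```

```bash
python3 - <<'E'
from h import *
plan('r',.0855)
a=cv2.resize(ctrl.grab_frame("scene")[180:270,355:455],None,fx=6,fy=6,interpolation=2)[:,:,::-1]; cv2.imwrite("pics/s4.png",a)
E
```

```text
r t 4.52 pos [0.4986 0.1201 0.1053] tgt [0.4988 0.1196 0.1045] dcm tool [0.02 0.05 0.08] turn [-0.    -0.     0.008] F [-0.5  0.1  0.5] gap 0.0
```

View pics/s4.png

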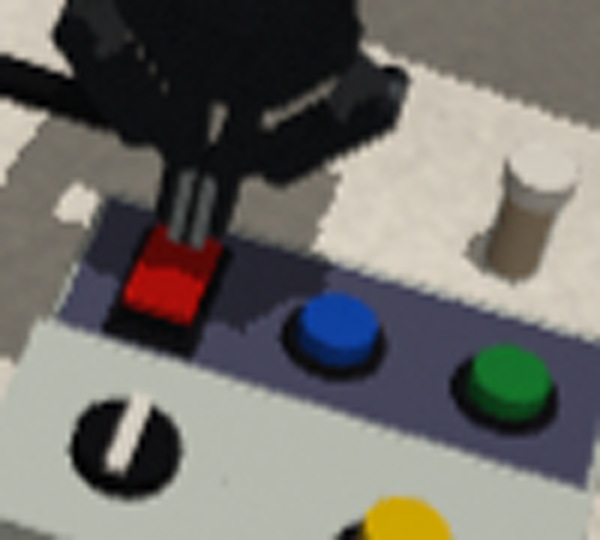

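The rear end of the rocker has risen, showing a black gap at (150,335), so the tip at (190,240) is pressing it. Now on to its stop.

{"api": "step_arm", "payload": {"deltas": [[[0, 0, 0.1], [0, 0, 0], 0], [[0, 0, 0.05], [0, 0, 0], 0], [[0, 0, 0], [0, 0, 0], 0], [[0, 0, 0], [0, 0, 0], 0], [[0, 0, 0], [0, 0, 0], 0], [[0, 0, 0], [0, 0, 0], 0], [[0, 0, 0], [0, 0, 0], 0], [[0, 0, 0], [0, 0, 0], 0], [[0, 0, 0], [0, 0, 0], 0], [[0, 0, 0], [0, 0, 0], 0]]}}

```text
time_s: 5.4
tcp_pos: [0.4986, 0.1201, 0.1039]
tool_rot: [0.997, 0.079, 0.0, 0.0]
force: [-0.2, -0.5, 4.4]
finger_gap: 0.0002
grip_force: 2.6
```

{"api": "step_arm", "payload": {"deltas": [[[0, 0, 0.05], [0, 0, 0], 0], [[0, 0, 0.0], [0, 0, 0], 0], [[0, 0, 0.0], [0, 0, 0], 0], [[0, 0, 0], [0, 0, 0], 0], [[0, 0, 0], [0, 0, 0], 0], [[0, 0, 0], [0, 0, 0], 0], [[0, 0, 0], [0, 0, 0], 0], [[0, 0, 0], [0, 0, 0], 0], [[0, 0, 0], [0, 0, 0], 0], [[0, 0, 0], [0, 0, 0], 0]]}}

```text
time_s: 6.23
tcp_pos: [0.4987, 0.1201, 0.1038]
tool_rot: [0.997, 0.079, 0.0, 0.0]
force: [-2.1, 0.1, 8.2]
finger_gap: 0.0
grip_force: 4.5
```

{"api": "step_arm", "payload": {"deltas": [[[0, 0, 0.05], [0, 0, 0], 0], [[0, 0, 0.03], [0, 0, 0], 0], [[0, 0, 0.0], [0, 0, 0], 0], [[0, 0, 0], [0, 0, 0], 0], [[0, 0, 0], [0, 0, 0], 0], [[0, 0, 0], [0, 0, 0], 0], [[0, 0, -0.5], [0, 0, 0], 0], [[0, 0, -1.5], [0, 0, 0], 0], [[0, 0, -1.5], [0, 0, 0], 0], [[0, 0, 0], [0, 0, 0], 0]]}}

```text
time_s: 7.07
tcp_pos: [0.4994, 0.1201, 0.1394]
tool_rot: [0.997, 0.079, 0.002, 0.0]
force: [1.2, 0.2, 1.1]
finger_gap: -0.0002
grip_force: 0.0
```

```bash
python3 - <<'E'
from h import *
plan('b',.095)
a=cv2.resize(ctrl.grab_frame("scene")[180:270,355:455],None,fx=6,fy=6,interpolation=2)[:,:,::-1]; cv2.imwrite("pics/s5.png",a)
E
```

```text
b t 7.07 pos [0.4994 0.1201 0.1394] tgt [0.5142 0.1846 0.114 ] dcm tool [ 2.47 -6.14  2.55] turn [ 0.001 -0.004  0.008] F [1.2 0.2 1.1] gap -0.0002
```

View pics/s5.png

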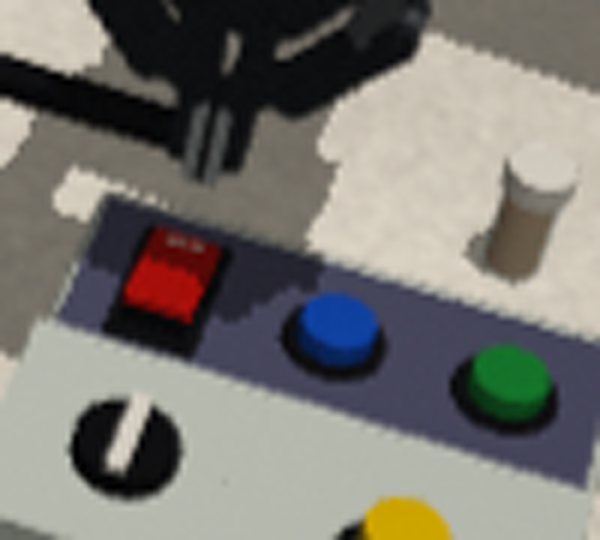

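The rocker stays tipped, robot-side end down (white mark at (185,243), rear end raised). Next the blue key.

{"api": "step_arm", "payload": {"deltas": [[[0.8, -2.0, 0], [0, 0, 0], 0], [[0.8, -2.1, 0], [0, 0, 0], 0], [[0.87, -2.04, 0], [0, 0, 0], 0], [[0, 0, 1.5], [0, 0, 0], 0], [[0, 0, 1.0], [0, 0, 0], 0], [[0, 0, 0.4], [0, 0, 0], 0], [[0, 0, 0.3], [0, 0, 0], 0], [[0, 0, 0.2], [0, 0, 0], 0], [[0, 0, 0.2], [0, 0, 0], 0], [[0, 0, 0], [0, 0, 0], 0]]}}

```text
time_s: 7.95
tcp_pos: [0.5131, 0.1842, 0.102]
tool_rot: [0.997, 0.079, 0.0, 0.0]
force: [-1.2, -0.2, 2.0]
finger_gap: -0.0001
grip_force: 0.8
```

{"api": "step_arm", "payload": {"deltas": [[[0, 0, 0.1], [0, 0, 0], 0], [[0, 0, 0.05], [0, 0, 0], 0], [[0, 0, 0], [0, 0, 0], 0], [[0, 0, 0], [0, 0, 0], 0], [[0, 0, 0], [0, 0, 0], 0], [[0, 0, 0], [0, 0, 0], 0], [[0, 0, 0], [0, 0, 0], 0], [[0, 0, 0], [0, 0, 0], 0], [[0, 0, 0], [0, 0, 0], 0], [[0, 0, 0], [0, 0, 0], 0]]}}

```text
time_s: 8.78
tcp_pos: [0.5132, 0.1842, 0.1018]
tool_rot: [0.997, 0.079, 0.001, 0.0]
force: [-6.7, -1.8, 15.8]
finger_gap: -0.0001
grip_force: 7.6
```

Blue key hit its stop where expected (TCP 0.102). On to green.

{"api": "step_arm", "payload": {"deltas": [[[0, 0, -1.0], [0, 0, 0], 0], [[0, 0, -2.0], [0, 0, 0], 0], [[0.05, -2.0, 0], [0, 0, 0], 0], [[0.05, -2.1, 0], [0, 0, 0], 0], [[0.05, -2.12, 0], [0, 0, 0], 0], [[0, 0, 0], [0, 0, 0], 0], [[0, 0, 1.0], [0, 0, 0], 0], [[0, 0, 0.5], [0, 0, 0], 0], [[0, 0, 0], [0, 0, 0], 0], [[0, 0, 0], [0, 0, 0], 0]]}}

```text
time_s: 9.62
tcp_pos: [0.5049, 0.2454, 0.1145]
tool_rot: [0.997, 0.079, -0.001, 0.0]
force: [-1.7, -0.1, -0.0]
finger_gap: 0.0002
grip_force: 0.0
```

```bash
python3 - <<'E'
from h import *
plan('g',.083)
a=cv2.resize(ctrl.grab_frame("scene")[180:290,355:475],None,fx=5,fy=5,interpolation=2)[:,:,::-1]; cv2.imwrite("pics/s6.png",a)
E
```

```text
g t 9.62 pos [0.5049 0.2454 0.1145] tgt [0.5049 0.2459 0.102 ] dcm tool [ 0.01 -0.05  1.25] turn [0.    0.001 0.007] F [-1.7 -0.1 -0. ] gap 0.0002
```

View pics/s6.png

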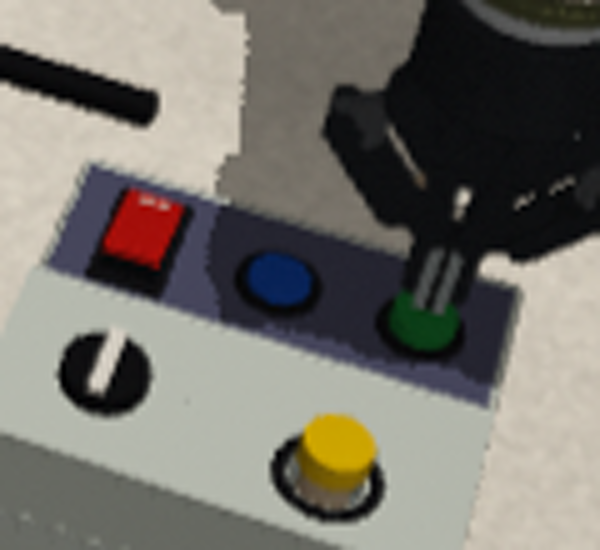

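The blue key at (280,280) is flush and in, the rocker at (145,230) is on, the tip at (435,300) is over the green key, and the vial is in place.

{"api": "step_arm", "payload": {"deltas": [[[0, -0.05, 0.4], [0, 0, 0], 0], [[0, 0, 0.3], [0, 0, 0], 0], [[0, 0, 0.2], [0, 0, 0], 0], [[0, 0, 0.2], [0, 0, 0], 0], [[0, 0, 0.15], [0, 0, 0], 0], [[0, 0, 0.1], [0, 0, 0], 0], [[0, 0, 0.05], [0, 0, 0], 0], [[0, 0, 0], [0, 0, 0], 0], [[0, 0, 0], [0, 0, 0], 0], [[0, 0, 0], [0, 0, 0], 0]]}}

```text
time_s: 10.5
tcp_pos: [0.505, 0.2466, 0.102]
tool_rot: [0.997, 0.079, 0.001, 0.0]
force: [-2.3, -2.4, 10.2]
finger_gap: -0.0002
grip_force: 5.1
```

{"api": "step_arm", "payload": {"deltas": [[[0, 0, 0], [0, 0, 0], 0], [[0, 0, 0], [0, 0, 0], 0], [[0, 0, 0], [0, 0, 0], 0], [[0, 0, 0], [0, 0, 0], 0], [[0, 0, 0], [0, 0, 0], 0], [[0, 0, 0], [0, 0, 0], 0], [[0, 0, 0], [0, 0, 0], 0], [[0, 0, 0], [0, 0, 0], 0], [[0, 0, 0], [0, 0, 0], 0], [[0, 0, 0], [0, 0, 0], 0]]}}

```text
time_s: 11.33
tcp_pos: [0.505, 0.2466, 0.102]
tool_rot: [0.997, 0.079, 0.001, 0.0]
force: [-2.0, -3.1, 10.2]
finger_gap: 0.0006
grip_force: 5.1
```

{"api": "step_arm", "payload": {"deltas": [[[0, 0, 0.04], [0, 0, 0], 0], [[0, 0, 0], [0, 0, 0], 0], [[0, 0, 0], [0, 0, 0], 0], [[0, 0, 0], [0, 0, 0], 0], [[0, 0, 0], [0, 0, 0], 0], [[0, 0, 0], [0, 0, 0], 0], [[0, 0, 0], [0, 0, 0], 0], [[0, 0, 0], [0, 0, 0], 0], [[0, 0, 0], [0, 0, 0], 0], [[0, 0, 0], [0, 0, 0], 0]]}}

```text
time_s: 12.17
tcp_pos: [0.505, 0.2466, 0.1019]
tool_rot: [0.997, 0.079, 0.001, 0.0]
force: [-3.2, -3.7, 13.7]
finger_gap: -0.0001
grip_force: 6.6
```

```bash
python3 -c "
from h import *
plan('g',.083)
print(ctrl.close_job())"
```

```text
g t 12.17 pos [0.505  0.2466 0.1019] tgt [0.5049 0.2459 0.102 ] dcm tool [-0.02  0.07 -0.01] turn [ 0.    -0.001  0.008] F [-3.2 -3.7 13.7] gap -0.0001
the job is handed in; nothing more can be done
None
```

I handed the job in at 12.2 s: on the colorimeter with the yellow-capped vial, the rocker is on, the blue key is fully in, and the green key is held down at its stop with about 14 N. The arm touched nothing else.

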